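# Park the coil on its test stand

## Task

On the test stand, push the copper-wound coil with a fingertip up the sloped gutter, over the crest and into the seat against the black stop, slowly and without flicking, lifting or carrying it. Then push the red keeper arm round until it lies fully across the gutter behind the coil, so that the coil cannot roll back. Leave everything else on the bench as it is.

Things in the scene. Friction and masses are not known exactly. Their poses are not given: they have to be found in the camera images.
- stand: Fixed coil test stand: grey base plate 300 x 150 x 10 mm under an open aluminium gutter 68 mm wide inside, its side walls 10 mm higher than its floor. Origin on the bench under the gutter's middle line; x along the gutter, uphill to the black stop; y left, z up. The stop's face is at x = 110 mm, its top 80 mm up. The low end at x = -129 mm (floor 30 mm up) has a lip 8 mm high.
- slope (a point): Crest of the gutter's floor, at 60, 0, 50 mm in the stand's frame. From the low end the floor rises to it at 6 degrees; beyond it the floor falls at 15 degrees into a short seat that ends at the stop. x uphill along the 6-degree floor, z square to that floor.
- seat (a point): Where the coil's centre lies when it is fully home against the stop: 86, 0, 68 mm in the stand's frame. Axes as the stand's. Past the crest the coil runs on into the seat by itself and stays; short of the crest it runs back down to the lip.
- coil_center (a point): Centre of the coil to be moved: a cylinder lying across the gutter, 60 mm long, white ceramic flanges 48 mm in diameter and 8 mm wide at both ends, copper-coloured winding 44 mm in diameter between, about 0.12 kg, free to roll. Its y axis is the cylinder's axis; x and z turn as it rolls.
- keeper_hinge (a point): On the upright hinge axis of the red keeper arm, half-way up the arm: 52, -52, 73 mm in the stand's frame. It turns with the arm, a flat bar 10 mm thick and 20 mm high (63 to 83 mm above the bench) that reaches 96 mm from here along the point's -x axis.
- keeper (a joint): Angle of the red keeper arm, rad. 0: points downhill, beside the gutter and parallel to it; negative: leans out from the gutter (limit -0.6). Grows clockwise seen from above to its limit 1.57, square across the gutter behind the seated coil, near a steel post 75 mm tall. Stays where it is left (friction 0.03 N m); the coil's way is clear below 0.05.
- spare_coil: Not to be disturbed: a spare coil like the other but with a green winding, 48 mm across and 60 mm tall, standing on end on the bench beside the stand; origin under its centre.
- adapter: Not to be disturbed: a small brass plug adapter standing upright, 26 mm across, 36 mm tall; origin under its centre.
- screwdriver: Not to be disturbed: a screwdriver with a yellow handle lying on the bench beside the stand, parallel to the gutter; its x axis points from handle to tip.
- mouse: Not to be disturbed: a black computer mouse on a blue mat, 105 x 60 x 34 mm; origin under its centre.
- microphone: Not to be disturbed: a black hand microphone lying on the bench, 85 x 60 x 30 mm; origin under its centre.
- mug: Not to be disturbed: a blue mug, 80 mm across, 92 mm tall; origin under its centre.
- jar: Not to be disturbed: a small clear jar with a yellow cap, 52 mm across, 65 mm tall; origin under its centre.
- coil: The same coil as a body, with its origin and axes at point coil_center.

How it is judged:
On the way, in this order (a step that is already met when the one before it is completed fails the run):
1. the coil is in the seat against the stop, the keeper still open (x of coil_center in the frame of stand between 0.079 and 0.092 m and y of coil_center in the frame of stand between -0.012 and 0.012 m and z of coil_center in the frame of stand between 0.06 and 0.074 m and value of joint keeper below 0.6 rad), for 0.2 s.
2. the keeper lies across the gutter behind the seated coil (x of coil_center in the frame of stand between 0.079 and 0.092 m and y of coil_center in the frame of stand between -0.012 and 0.012 m and z of coil_center in the frame of stand between 0.06 and 0.074 m and value of joint keeper above 1.4 rad), for 0.2 s.
At the end, for the whole second after the job is handed in: The coil rests in the seat against the stop (centre within about 6 mm of home along the gutter and in height, 12 mm sideways, lying across the gutter to 0.2 rad), at rest, and the keeper has been swung past 1.4 rad, across the gutter behind it (all of step 2 and angle between the y axis of coil_center and the y axis of stand, either way round below 0.2 rad and linear speed of coil below 0.02 m/s); the robot touches nothing.
It fails at once if the coil is lifted more than 12 mm off the gutter (z of coil_center in the frame of slope above 0.036 m).
It fails at once if the coil is flicked or thrown (faster than 0.6 m/s) (linear speed of coil above 0.6 m/s).
It fails at once if something else on the bench is moved by more than 20 mm (distance of any of spare_coil, adapter, screwdriver, mouse, microphone, mug, jar from where it was at the start of the episode above 0.02 m).
It also fails if it takes over 56 s, if anything falls off the work surface, if the arm or the gripper's body presses on something with over 40 N, if the wrist force passes 120 N, or if a joint passes its speed limit or range.

## Robot

A 6-joint arm with a two-finger parallel gripper is mounted at the origin on the work surface. World frame = base frame: x ahead of the robot, y to its left, z up, the work surface at z = 0. Lengths are in m, angles in rad, forces in N, time in s.
With the tool pointing down it reaches from about 0.35 to 0.775 m from the base axis. Payload 5.5 kg.
Tool frame: the origin (TCP) lies where the fingers leave the gripper's body, on its centre line; the fingertips stand 73 mm ahead of it and the grasp point (between the pads) lies 54 mm ahead of it; z points along the fingers, y is the direction in which the jaws open and shut (so a half turn about z gives the same grasp; the last joint's range is limited). The gripper opens to 85 mm and grips with 20 to 120 N. Pads are 22 mm wide; open, the fingers measure 114 mm over their backs; the gripper's body (76 mm by 85 mm) begins 54 mm behind the grasp point. The pads swing forward as they close: fully open they stand 13 mm farther back than shut.
Start: joints at [-1.445, 0.313, 0.046, 1.304, 0, 1.431], TCP at [0.151, -0.555, 0.304] pointing down, gripper open.
Joint ranges: [-2.76, 2.76], [-0.86, 1.69], [-1.03, 1.26], [-2.2, 2.34], [-1.47, 1.5], [-3.14, 3.14]. Speed limits (rad/s): [2.57, 2.57, 3.14, 3.14, 3.14, 3.14].

## Interface

Orientations are given as a unit quaternion [w, x, y, z].
In Python, from workcell import env, read_camera, job, cut_out gives the robot as it stands.
- The arm moves only by the tool servo_tool, never from a script. Its argument "deltas" is a list of rows, each an object of numbers: "dx", "dy", "dz": the shift along the world's x, y, z in mm; "rx", "ry", "rz": the turn, a rotation vector about the world's x, y, z in rad; "fingers": the closure, from -1 (fully open) to 1 (shut). A call has 1 to 8 rows; each row shifts and turns the commanded pose from where the row before left it; what a row does not reach is not made up. A row lasts 1/10 s, in which the tool goes at most 50 mm and 8.59 degrees, less where a joint would pass 70% of its speed; a pose out of reach is approached as far as the arm can. A call is refused whole if a number of a shift passes 50 or a number of a turn 0.15, either way. A call with a gripper value outside its range is refused whole. The fingers move at their own pace and stop on an object; "newtons" is the grip in N (left out, the last holds). Time passes only in rows, so rows that do not move let the fingers close. It gives the time, the measured TCP pose, the force and the opening at its end, in the units of the state.
- env.get_state(): the state, without advancing time (a new reading comes with each control period).
- read_camera(name): name is "scene" or "side" or "wrist"; returns a dict with "img" (400x640x3 uint8, red, green, blue), "intrinsics" (3x3 intrinsics, pixels), "k1" (the pictures are not rectified: a ray, as slopes to the right and down, at radius r is drawn at 1 + k1 r^2 times it, then the intrinsics apply), "extrinsics" (4x4, takes a point from camera to world coordinates); the wrist camera has in their place "hand_eye" (4x4, takes a point from camera to tool coordinates, whose origin is the TCP and whose axes are the flange's). Camera axes: x right, y down, z forward; pixel columns grow to the right and rows downward; lengths in m; the calibration is good to about 2 mm. A picture is of the moment at which its call begins: read the wrist's pose just before it. There is no depth.
- job.hand_in(): hands the job in, once; it reports no verdict.
Trained networks look in the newest picture that a camera, given by its name, has taken for a name from the list of things; names that differ only in an ending like _2 or _b are one class to them, and where a whole thing is asked for, a point or a joint stands for the part that bears it (a point fixed in the world has none). Each returns a list of dicts, best first, with "confidence" (0 to 1); they miss things now and then, are a little off and sometimes report something else, mostly with a low value. They report only what shows in the picture. A call takes as long as a camera call.
- cut_out(target, camera): "region" (400x640 bool, what is visible of it) and "extent" ([left, top, right, bottom] in pixels, round what is visible of it).
The state is a dict: "clock": time; "joint_pos": joint angles; "qvel": joint speeds; "tau": joint torques, N m; "tcp_pos": TCP position; "orientation": TCP orientation; "wrist_force": force on the tool from outside, world axes, zero at the start; "ft_torque": the same for the moment, N m; "finger_gap": finger opening in m.
Only numpy, scipy, OpenCV 4.12 (cv2) and the standard library are available. Lean on these libraries where they do the work, as an engineer would, in place of code of your own. Each camera call takes 0.05 s, during which the arm holds its last target. There are 200 camera calls.

## Working session

There is one attempt and no reset: what is moved stays moved. The work goes in short steps, Python scripts to look and compute and a tool call to move; the robot and the scene stay as the last step left them, time stands still between calls to the robot, and variables do not carry over. Pictures are saved under pics/ and viewed, about 8 in all and at most 12, crops included, and the job is handed in when it is done.

Besides the shell and the picture viewer there is one more tool, called after "Call:" as name(argument=value, ...) on one line, values as JSON. servo_tool: Moves the arm, as the interface text tells. Its arguments: {"type":"object","properties":{"deltas":{"type":"array"},"newtons":{"type":"number"}},"required":["deltas"]}

```bash
ls; mkdir -p pics
cat > h.py <<'E'
import numpy as np, cv2
from workcell import env, read_camera, job, cut_out
def save(n,img): cv2.imwrite(f'pics/{n}.png',cv2.cvtColor(img,cv2.COLOR_RGB2BGR))
def ray(c,uv,T=None):
    K=np.array(c['intrinsics']);T=np.array(c['extrinsics']) if T is None else T
    d=cv2.undistortPoints(np.array([[uv]],float),K,np.array([c['k1'],0,0,0.]))[0,0]
    return T[:3,3],T[:3,:3]@np.array([d[0],d[1],1])
def atz(c,uv,z,T=None):
    o,d=ray(c,uv,T);return o+d*(z-o[2])/d[2]
def proj(c,P,T=None):
    K=np.array(c['intrinsics']);T=np.array(c['extrinsics']) if T is None else T
    Ti=np.linalg.inv(T);r=cv2.Rodrigues(Ti[:3,:3])[0]
    return cv2.projectPoints(np.array(P,float).reshape(-1,3),r,Ti[:3,3],K,np.array([c['k1'],0,0,0.]))[0].reshape(-1,2)
E
python3 - <<'E'
from h import *
s=env.get_state();print(s['clock'],s['tcp_pos'],s['orientation'],s['finger_gap'])
for n in('scene','side'):
    c=read_camera(n);save(n+'0',c['img']);print(n,np.round(c['extrinsics'],3).tolist(),np.round(c['intrinsics'],1).tolist(),c['k1'])
    for t in('stand','coil','keeper','spare_coil','adapter','screwdriver','mouse','microphone','mug','jar'):
        r=cut_out(t,n)
        for q in r[:2]:
            m=q['region'];ys,xs=np.nonzero(m);print(n,t,round(q['confidence'],2),np.round(q['extent']).tolist(),xs.mean().round(1),ys.mean().round(1))
E
```

```text
pics
0.0 [ 0.15099162 -0.55442766  0.30299823] [-9.13986995e-04  9.91180069e-01  1.32518814e-01  1.18413583e-05] 0.08558446953671432
scene [[0.022, 0.571, -0.82, 1.416], [1.0, -0.008, 0.021, -0.04], [0.005, -0.821, -0.571, 0.649], [0.0, 0.0, 0.0, 1.0]] [[382.7, 0.0, 323.5], [0.0, 382.7, 205.2], [0.0, 0.0, 1.0]] -0.05340822169667262
scene stand 0.63 [249.0, 190.0, 360.0, 247.0] 306.6 218.8
scene coil 0.7 [252.0, 187.0, 272.0, 211.0] 262.4 198.1
scene coil 0.63 [283.0, 206.0, 321.0, 220.0] 301.8 212.7
scene keeper 0.84 [283.0, 204.0, 322.0, 222.0] 301.1 212.5
scene keeper 0.3 [136.0, 230.0, 156.0, 262.0] 147.8 245.8
scene spare_coil 0.57 [226.0, 218.0, 248.0, 247.0] 238.5 231.3
scene adapter 0.56 [308.0, 187.0, 316.0, 197.0] 311.4 191.2
scene screwdriver 0.75 [239.0, 188.0, 262.0, 190.0] 247.9 188.7
scene mouse 0.9 [158.0, 191.0, 189.0, 212.0] 173.2 201.5
scene microphone 0.61 [443.0, 174.0, 465.0, 197.0] 454.7 184.4
scene microphone 0.4 [254.0, 186.0, 274.0, 206.0] 262.6 198.1
scene mug 0.92 [474.0, 212.0, 526.0, 263.0] 498.7 238.9
side [[-0.961, -0.214, 0.177, 0.353], [-0.277, 0.71, 
[... 199 characters left out ...]
 197.4
side coil 0.72 [340.0, 149.0, 366.0, 167.0] 350.3 157.3
side keeper 0.45 [302.0, 159.0, 312.0, 191.0] 307.6 176.8
side spare_coil 0.62 [313.0, 134.0, 326.0, 157.0] 317.2 144.3
side adapter 0.58 [306.0, 164.0, 315.0, 190.0] 307.8 175.3
side adapter 0.49 [367.0, 201.0, 374.0, 218.0] 367.0 207.6
side screwdriver 0.7 [366.0, 150.0, 404.0, 199.0] 388.3 168.9
side mouse 0.57 [367.0, 99.0, 401.0, 124.0] 383.5 112.7
side mouse 0.39 [278.0, 153.0, 370.0, 245.0] 323.9 197.3
side microphone 0.66 [323.0, 361.0, 371.0, 398.0] 345.9 378.5
side mug 0.83 [165.0, 304.0, 224.0, 358.0] 199.7 333.0
side jar 0.85 [312.0, 87.0, 330.0, 110.0] 318.4 97.0
side jar 0.51 [340.0, 151.0, 365.0, 170.0] 350.3 157.2
```

Run:
```python
from h import *
for n,(x0,y0,x1,y1) in {'scene':(200,150,390,280),'side':(240,80,430,260)}.items():
    im=cv2.cvtColor(cv2.imread(f'pics/{n}0.png'),cv2.COLOR_BGR2RGB)[y0:y1,x0:x1]
    globals()[n]=cv2.resize(im,None,fx=4,fy=4,interpolation=cv2.INTER_CUBIC)
save('sc',scene);save('sd',side[:600*1+120])
cv2.imwrite('pics/sd.png',cv2.resize(cv2.imread('pics/sd.png'),None,fx=.83,fy=.83))
```

```text
(no output)
```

View pics/sc.png

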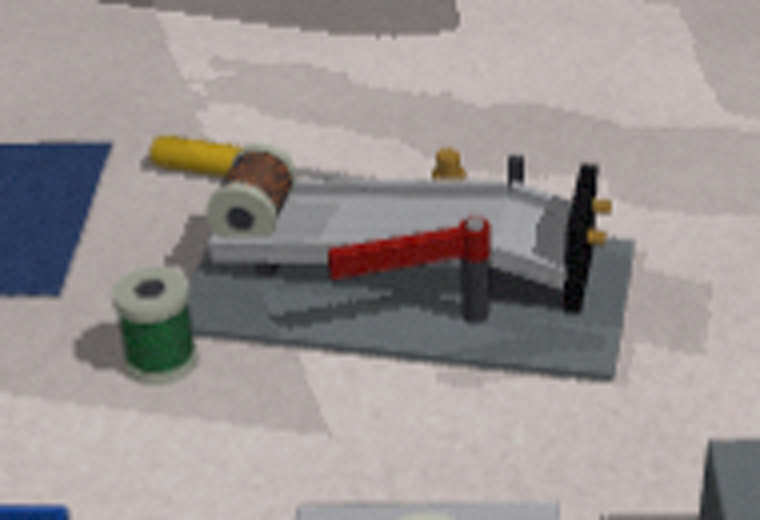

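View pics/sd.png

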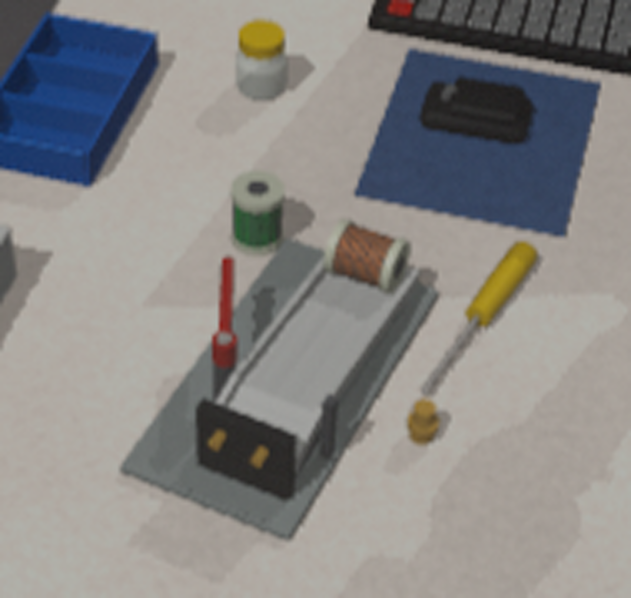

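The scene view shows the gutter running uphill to the right (world +y): coil at about px (262,198), stop at about (345,210). The hinge is at (319,205), and the keeper leans out towards the camera. The side view shows the same layout, with the coil at (351,157). I'll fit the stand pose from these corners.

```bash
cat > fit.py <<'E'
from h import *
from scipy.optimize import least_squares
def pt(p,P):
    c,s=np.cos(p[2]),np.sin(p[2]);P=np.atleast_2d(P)
    return np.c_[p[0]+c*P[:,0]-s*P[:,1],p[1]+s*P[:,0]+c*P[:,1],P[:,2]]
E
python3 - <<'E'
from fit import *
C={n:read_camera(n) for n in('scene','side')}
ob=[('scene',(.15,-.075,.01),(353,243.5)),('scene',(.15,.075,.01),(358,210)),('scene',(-.15,-.075,.01),(247.5,232)),('scene',(.052,-.052,.084),(318.75,205.5)),
('side',(.15,-.075,.01),(276.9,221.3)),('side',(.15,.075,.01),(327.4,241)),('side',(-.15,.075,.01),(371.6,167.3)),('side',(.052,-.052,.084),(240+225/3.32,80+340/3.32))]
f=lambda p:np.concatenate([(proj(C[n],pt(p,P))[0]-uv) for n,P,uv in ob])
r=least_squares(f,[.5,-.3,1.57],loss='soft_l1');print(r.x);print(f(r.x).reshape(-1,2).round(1))
p=r.x;np.save('p.npy',p)
for n in C:
  print(n,'coil seat-low', proj(C[n],pt(p,[(-.101,0,.057),(-.101,-.03,.057),(-.095,0,.057)])).round(1).tolist())
  print(' post,stop', proj(C[n],pt(p,[(.11,-.04,.08),(.11,.04,.08)])).round(1).tolist())
k=lambda a:pt(p,[(.052-.096*np.cos(a),-.052+.096*np.sin(a),.083)])
for a in(-.6,-.5,-.4,-.3,-.2,0): print(a,[proj(C[n],k(a)).round(1).tolist() for n in C])
# other objects on the bench, height mid
for t,n,uv,z in(('spare','scene',(238.5,231.3),.03),('spare','side',(317.2,144.3),.03),('adapter','side',(240+424/3.32,80+424/3.32),.018),('jar','side',(318.4,97),.03),('mug','side',(199.7,333),.045),('mic','scene',(454.7,184.4),.015),('screwhandle','side',(240+500/3.32,80+285/3.32),.015),('screwtip','side',(240+430/3.32,80+390/3.32),.005)):
  print(t,atz(C[n],uv,z).round(3))
print('coil side',atz(C['side'],(350.3,157.3),.057).round(3),'scene',atz(C['scene'],(262.4,198.1),.057).round(3))
for q in((-.101,0,.057),(.06,0,.074),(.086,0,.068),(.052,-.052,.073)):print(q,pt(p,[q]).round(4))
E
```

```text
[ 0.56412603 -0.07527254  1.40054002]
[[ 1.3 -1.9]
 [ 0.6 -1.7]
 [-5.4 -1.7]
 [-0.7  4.1]
 [-0.7  0.1]
 [ 0.7  1.1]
 [ 0.2 -0.1]
 [-7.  -1.9]]
scene coil seat-low [[266.0, 201.7], [263.0, 208.0], [268.1, 201.9]]
 post,stop [[341.2, 210.3], [344.5, 193.4]]
side coil seat-low [[342.3, 157.9], [332.7, 154.6], [341.4, 159.2]]
 post,stop [[294.5, 197.9], [322.9, 208.7]]
-0.6 [[[282.7, 219.7]], [[296.6, 155.7]]]
-0.5 [[[281.4, 217.6]], [[300.1, 155.5]]]
-0.4 [[[280.6, 215.4]], [[303.6, 155.5]]]
-0.3 [[[280.2, 213.1]], [[307.0, 155.8]]]
-0.2 [[[280.2, 210.9]], [[310.4, 156.3]]]
0 [[[281.2, 206.6]], [[317.0, 158.0]]]
spare [ 0.642 -0.238  0.03 ]
spare [ 0.639 -0.238  0.03 ]
adapter [ 0.443 -0.048  0.018]
jar [ 0.701 -0.463  0.03 ]
mug [0.704 0.411 0.045]
mic [0.396 0.403 0.015]
screwhandle [ 0.413 -0.227  0.015]
screwtip [ 0.447 -0.097  0.005]
coil side [ 0.526 -0.184  0.057] scene [ 0.529 -0.187  0.057]
(-0.101, 0, 0.057) [[ 0.547  -0.1748  0.057 ]]
(0.06, 0, 0.074) [[ 0.5743 -0.0161  0.074 ]]
(0.086, 0, 0.068) [[0.5787 0.0095 0.068 ]]
(0.052, -0.052, 0.073) [[ 0.6242 -0.0328  0.073 ]]
```

Run:
```python
from fit import *
C={n:read_camera(n) for n in('scene','side')}
pl=[('scene',(.15,-.075,.01),(353,243.5)),('scene',(.15,.075,.01),(358,210)),('scene',(-.15,-.075,.01),(247.5,232)),
('side',(.15,-.075,.01),(276.9,221.3)),('side',(.15,.075,.01),(327.4,241)),('side',(-.15,.075,.01),(371.6,167.3))]
gu=[('scene',(.052,-.052,.084),(318.75,205.5)),('side',(.052,-.052,.084),(240+225/3.32,80+340/3.32)),('side',(.118,0,.08),(314.4,206.6))]
co=[('scene',(262.4,198.1)),('side',(350.3,157.3))]
def f(p):
  o=[proj(C[n],pt(p,np.array(P)+[p[3],p[4],0]))[0]-uv for n,P,uv in pl]
  o+=[proj(C[n],pt(p,P))[0]-uv for n,P,uv in gu]
  o+=[proj(C[n],pt(p,(p[5],0,.057)))[0]-uv for n,uv in co]
  return np.concatenate(o)
r=least_squares(f,[.5,-.1,1.4,0,0,-.1],loss='soft_l1');p=r.x;print(p.round(4));print(f(p).reshape(-1,2).round(1).tolist())
np.save('p.npy',p)
k=lambda a:pt(p,[(.052-.096*np.cos(a),-.052+.096*np.sin(a),.083)])
for a in(-.6,-.4,-.2,0): print(a,[proj(C[n],k(a)).round(1).tolist() for n in C])
for q in((p[5],0,.057),(.06,0,.074),(.086,0,.068),(.052,-.052,.073)):print(q,pt(p,[q]).round(4))
import math;print(math.degrees(p[2]))
```

```text
[ 0.5454 -0.0746  1.4013  0.0016 -0.021  -0.113 ]
[[0.9, -1.4], [0.2, -1.3], [-6.0, -1.1], [-1.3, -0.4], [-0.0, 0.5], [-0.5, -0.6], [-0.5, -0.1], [-0.2, -0.2], [-0.2, 0.7], [0.4, -0.5], [0.0, -0.5]]
-0.6 [[[283.5, 215.2]], [[303.0, 157.2]]]
-0.4 [[[281.4, 211.0]], [[310.0, 157.1]]]
-0.2 [[[281.0, 206.7]], [[316.9, 157.9]]]
0 [[[282.0, 202.5]], [[323.4, 159.6]]]
(np.float64(-0.1129682910464864), 0, 0.057) [[ 0.5263 -0.1859  0.057 ]]
(0.06, 0, 0.074) [[ 0.5555 -0.0154  0.074 ]]
(0.086, 0, 0.068) [[0.5599 0.0102 0.068 ]]
(0.052, -0.052, 0.073) [[ 0.6054 -0.0321  0.073 ]]
80.28636346946723
```

Call:
servo_tool(deltas=[{"dx": 36, "dy": 30, "rz": -0.145, "fingers": 1}, {"dx": 36, "dy": 30, "rz": -0.145, "fingers": 1}, {"dx": 36, "dy": 30, "rz": -0.145, "fingers": 1}, {"dx": 36, "dy": 30, "fingers": 1}, {"dx": 36, "dy": 30, "fingers": 1}, {"dx": 36, "dy": 30, "fingers": 1}, {"dx": 36, "dy": 30, "fingers": 1}, {"dx": 36, "dy": 30, "fingers": 1}], newtons=20)

```text
invalid input at $.deltas[0]: expected keys dx, dy, dz, rx, ry, rz, fingers
```

Call:
servo_tool(deltas=[{"dx": 36, "dy": 30, "dz": 0, "rx": 0, "ry": 0, "rz": -0.145, "fingers": 1}, {"dx": 36, "dy": 30, "dz": 0, "rx": 0, "ry": 0, "rz": -0.145, "fingers": 1}, {"dx": 36, "dy": 30, "dz": 0, "rx": 0, "ry": 0, "rz": -0.145, "fingers": 1}, {"dx": 36, "dy": 30, "dz": 0, "rx": 0, "ry": 0, "rz": 0, "fingers": 1}, {"dx": 36, "dy": 30, "dz": 0, "rx": 0, "ry": 0, "rz": 0, "fingers": 1}, {"dx": 36, "dy": 30, "dz": 0, "rx": 0, "ry": 0, "rz": 0, "fingers": 1}, {"dx": 36, "dy": 30, "dz": 0, "rx": 0, "ry": 0, "rz": 0, "fingers": 1}, {"dx": 36, "dy": 30, "dz": 0, "rx": 0, "ry": 0, "rz": 0, "fingers": 1}], newtons=20)

```text
clock: 2.1
tcp_pos: [0.4389, -0.3147, 0.3042]
orientation: [0.0, 0.997, -0.082, 0.0]
wrist_force: [-0.3, -1.2, -0.4]
finger_gap: 0.0002
```

Call:
servo_tool(deltas=[{"dx": 26, "dy": 24, "dz": 0, "rx": 0, "ry": 0, "rz": 0, "fingers": 1}, {"dx": 26, "dy": 24, "dz": 0, "rx": 0, "ry": 0, "rz": 0, "fingers": 1}, {"dx": 26, "dy": 22, "dz": 0, "rx": 0, "ry": 0, "rz": 0, "fingers": 1}, {"dx": 0, "dy": 0, "dz": 0, "rx": 0, "ry": 0, "rz": 0, "fingers": 1}])

```text
clock: 2.5
tcp_pos: [0.518, -0.2435, 0.3037]
orientation: [-0.0, 0.997, -0.079, 0.0]
wrist_force: [0.4, -0.7, 0.1]
finger_gap: 0.0004
```

```bash
cat >> fit.py <<'E'
from scipy.spatial.transform import Rotation
p=np.load('p.npy')
def wrist():
    s=env.get_state();c=read_camera('wrist');q=s['orientation'];T=np.eye(4)
    T[:3,:3]=Rotation.from_quat([q[1],q[2],q[3],q[0]]).as_matrix();T[:3,3]=s['tcp_pos']
    return c,T@np.array(c['hand_eye']),s
def loc(P):
    d=np.atleast_2d(P)-[p[0],p[1],0];c,s=np.cos(p[2]),np.sin(p[2]);return np.c_[c*d[:,0]+s*d[:,1],-s*d[:,0]+c*d[:,1],d[:,2]]
E
python3 - <<'E'
from fit import *
c,T,s=wrist();im=c['img'].copy();print(s['clock'],s['tcp_pos'],loc(s['tcp_pos']).round(4))
for t in('coil','keeper','stand'):
    for r in cut_out(t,'wrist')[:2]:
        ys,xs=np.nonzero(r['region']);print(t,r['confidence'],r['extent'],xs.mean(),ys.mean())
P=[(-.111,0,.056),(-.111,.03,.056),(-.111,-.03,.056),(.052,-.052,.083),(.11,.034,.08),(.11,-.034,.08),(-.129,.034,.04),(-.129,-.034,.04),(.06,.034,.06),(.06,-.034,.06)]
for u,v in proj(c,pt(p,P),T): cv2.drawMarker(im,(int(u),int(v)),(0,255,0),0,9,1)
save('w1',im)
E
```

```text
2.5 [ 0.5180478  -0.24351442  0.30374552] [[-0.1711 -0.0015  0.3037]]
coil 0.88 [236.8, 148.8, 288.2, 216.3] 262.93881000676134 183.12576064908723
keeper 0.88 [70.3, 78.0, 178.1, 143.7] 121.97584818861415 111.74928119608971
keeper 0.71 [237.7, 150.6, 286.7, 219.1] 263.14706845725516 183.3671798231248
stand 0.61 [17.6, 82.0, 304.3, 227.5] 158.15203165898043 149.90711080643152
stand 0.47 [268.9, 29.3, 319.6, 88.7] 293.90127659574466 55.6336170212766
```

View pics/w1.png

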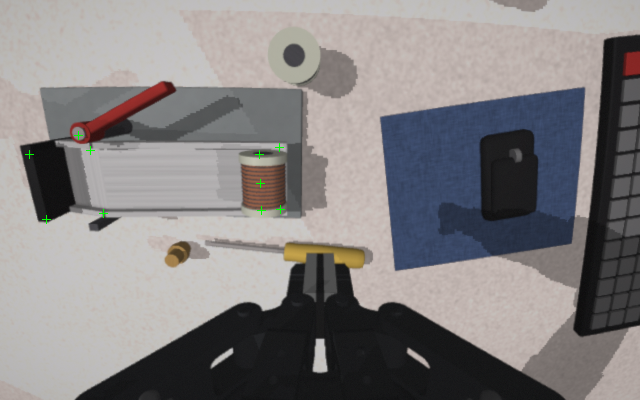

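The markers line up with the stand, hinge and coil in the wrist view (coil centre at about (263,183)). The keeper leans out at about -0.45. I'll come down behind the coil.

Call:
servo_tool(deltas=[{"dx": -1, "dy": 0, "dz": -45, "rx": 0, "ry": 0, "rz": 0, "fingers": 1}, {"dx": 0, "dy": 0, "dz": -45, "rx": 0, "ry": 0, "rz": 0, "fingers": 1}, {"dx": 0, "dy": 0, "dz": -45, "rx": 0, "ry": 0, "rz": 0, "fingers": 1}, {"dx": 0, "dy": 0, "dz": -25, "rx": 0, "ry": 0, "rz": 0, "fingers": 1}, {"dx": 0, "dy": 0, "dz": -20, "rx": 0, "ry": 0, "rz": 0, "fingers": 1}, {"dx": 0, "dy": 0, "dz": 0, "rx": 0, "ry": 0, "rz": 0, "fingers": 1}])

```text
clock: 3.3
tcp_pos: [0.5119, -0.2461, 0.121]
orientation: [-0.001, 0.997, -0.083, -0.003]
wrist_force: [-0.6, -0.5, -0.3]
finger_gap: 0.0004
```

Call:
servo_tool(deltas=[{"dx": 2, "dy": 5, "dz": 0.5, "rx": 0, "ry": 0, "rz": 0, "fingers": 1}, {"dx": 2, "dy": 5, "dz": 0.5, "rx": 0, "ry": 0, "rz": 0, "fingers": 1}, {"dx": 1, "dy": 4, "dz": 0.5, "rx": 0, "ry": 0, "rz": 0, "fingers": 1}, {"dx": 1, "dy": 4, "dz": 0.5, "rx": 0, "ry": 0, "rz": 0, "fingers": 1}, {"dx": 0.7, "dy": 4, "dz": 0.4, "rx": 0, "ry": 0, "rz": 0, "fingers": 1}, {"dx": 0.7, "dy": 4, "dz": 0.4, "rx": 0, "ry": 0, "rz": 0, "fingers": 1}, {"dx": 0.7, "dy": 4, "dz": 0.4, "rx": 0, "ry": 0, "rz": 0, "fingers": 1}, {"dx": 0.7, "dy": 4, "dz": 0.4, "rx": 0, "ry": 0, "rz": 0, "fingers": 1}])

```text
clock: 4.1
tcp_pos: [0.5235, -0.2144, 0.1295]
orientation: [0.004, 0.997, -0.082, 0.0]
wrist_force: [-8.0, -11.3, 16.7]
finger_gap: -0.0002
```

```bash
cat > st.py <<'E'
from fit import *
c,T,s=wrist();print(s['clock'],loc(s['tcp_pos']).round(4),np.round(s['wrist_force'],1))
for n in('wrist','side'):
    if n=='side': c=read_camera(n);T=None
    for r in cut_out('coil',n)[:2]:
        ys,xs=np.nonzero(r['region']);u=np.array(r['extent']).reshape(2,2).mean(0)
        x=-.05
        for _ in range(4):
            L=loc(atz(c,u,min(.05,.03+(x+.129)*.105)+.0241,T))[0];x=L[0]
        print(n,round(r['confidence'],2),r['extent'],L.round(4))
save('last',read_camera('wrist')['img'])
E
python3 st.py
```

```text
4.1 [[-0.1416 -0.002   0.1295]] [ -8.  -11.3  16.7]
wrist 0.84 [201.7, 201.3, 301.5, 314.7] [-0.1086 -0.0081  0.0562]
side 0.64 [338.2, 149.2, 360.3, 169.6] [-0.1019  0.0015  0.057 ]
side 0.21 [275.6, 152.4, 371.7, 243.9] [0.0754 0.0058 0.0741]
```

Run:
```python
from h import *
im=read_camera('side')['img'][120:270,240:400]
w=cv2.resize(read_camera('wrist')['img'],(640,400))[100:400,100:500]
a=cv2.resize(im,None,fx=2.5,fy=2.5,interpolation=cv2.INTER_CUBIC)
print(a.shape)
o=np.zeros((375,800,3),np.uint8);o[:375,:400]=a;o[:300,400:]=w;save('b1',o)
```

```text
(375, 400, 3)
```

View pics/b1.png

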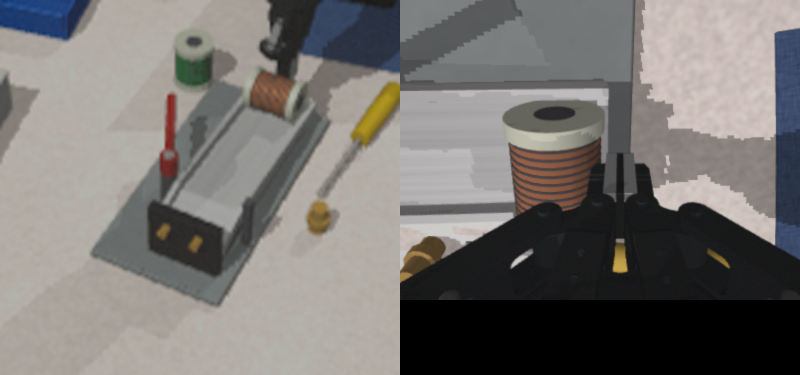

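Run:
```python
from h import *
c=read_camera('wrist');print(env.get_state()['wrist_force'],env.get_state()['tcp_pos'])
for z in(.054,.06,.073,.08,.086,.095):
  print(z,proj(c,[(0,0,z),(.011,0,z),(-.011,0,z),(0,.0145,z)],np.array(c['hand_eye'])).round(0).tolist())
```

```text
[-6.15722412 -6.88705802 11.50575125] [ 0.52339557 -0.21443555  0.12970456]
0.054 [[319.0, 291.0], [319.0, 269.0], [319.0, 311.0], [351.0, 291.0]]
0.06 [[319.0, 283.0], [319.0, 262.0], [319.0, 303.0], [350.0, 283.0]]
0.073 [[319.0, 269.0], [319.0, 249.0], [319.0, 288.0], [348.0, 269.0]]
0.08 [[319.0, 262.0], [319.0, 243.0], [319.0, 281.0], [347.0, 262.0]]
0.086 [[319.0, 257.0], [319.0, 238.0], [319.0, 275.0], [346.0, 257.0]]
0.095 [[319.0, 250.0], [319.0, 232.0], [319.0, 267.0], [344.0, 250.0]]
```

The forces show the finger sticking to the winding: the coil's back surface rolls upward and drags the finger with it. I'll back off and tilt the tool about 25° so the tip contacts below the coil's centre, where that jam can't happen.

Call:
servo_tool(deltas=[{"dx": -1, "dy": -8, "dz": 0, "rx": 0, "ry": 0, "rz": 0, "fingers": 1}, {"dx": -4, "dy": -25, "dz": 0, "rx": 0, "ry": 0, "rz": 0, "fingers": 1}, {"dx": -4, "dy": -25, "dz": 10, "rx": 0, "ry": 0, "rz": 0, "fingers": 1}, {"dx": -3, "dy": -15, "dz": 0, "rx": 0.143, "ry": -0.0245, "rz": 0, "fingers": 1}, {"dx": 0, "dy": 0, "dz": 0, "rx": 0.143, "ry": -0.0245, "rz": 0, "fingers": 1}, {"dx": 0, "dy": 0, "dz": 0, "rx": 0.143, "ry": -0.0245, "rz": 0, "fingers": 1}, {"dx": 0, "dy": 0, "dz": 0, "rx": 0, "ry": 0, "rz": 0, "fingers": 1}, {"dx": 0, "dy": 0, "dz": 0, "rx": 0, "ry": 0, "rz": 0, "fingers": 1}])

```text
clock: 5.3
tcp_pos: [0.5111, -0.2856, 0.1364]
orientation: [-0.214, 0.973, -0.08, 0.018]
wrist_force: [-0.4, 0.0, -0.3]
finger_gap: -0.0001
```

```bash
cat >> st.py <<'E'
q=s['orientation'];R=Rotation.from_quat([q[1],q[2],q[3],q[0]]).as_matrix()
cc,ss=np.cos(p[2]),np.sin(p[2]);M=np.array([[cc,ss,0],[-ss,cc,0],[0,0,1]])
print('tool axes in stand (cols x,y,z)\n',(M@R).round(3));print('tip',(loc(s['tcp_pos'])[0]+M@R@[0,0,.073]).round(4),'F stand',(M@s['wrist_force']).round(1))
E
python3 st.py
```

```text
5.3 [[-0.2138 -0.0018  0.1364]] [-0.4  0.  -0.3]
wrist 0.83 [183.8, 182.6, 269.3, 297.5] [-0.1124  0.0024  0.0558]
side 0.76 [339.3, 148.6, 362.4, 167.0] [-0.1108  0.0026  0.056 ]
tool axes in stand (cols x,y,z)
 [[ 0.005 -0.908  0.42 ]
 [-1.    -0.005  0.001]
 [ 0.001 -0.42  -0.908]]
tip [-0.1832 -0.0018  0.0701] F stand [-0.1  0.4 -0.3]
```

Call:
servo_tool(deltas=[{"dx": 0, "dy": 0, "dz": -13, "rx": 0, "ry": 0, "rz": 0, "fingers": 1}, {"dx": 0, "dy": 0, "dz": -13, "rx": 0, "ry": 0, "rz": 0, "fingers": 1}, {"dx": 1, "dy": 15, "dz": 0, "rx": 0, "ry": 0, "rz": 0, "fingers": 1}, {"dx": 1, "dy": 14, "dz": 0, "rx": 0, "ry": 0, "rz": 0, "fingers": 1}, {"dx": 0, "dy": 0, "dz": 0, "rx": 0, "ry": 0, "rz": 0, "fingers": 1}, {"dx": 0, "dy": 0, "dz": 0, "rx": 0, "ry": 0, "rz": 0, "fingers": 1}])

```text
clock: 6.15
tcp_pos: [0.5136, -0.2554, 0.112]
orientation: [-0.215, 0.973, -0.079, 0.019]
wrist_force: [0.1, -0.8, -0.2]
finger_gap: -0.0004
```

```bash
python3 st.py
```

```text
6.15 [[-0.1836  0.0008  0.112 ]] [ 0.1 -0.8 -0.2]
wrist 0.88 [188.3, 190.4, 290.0, 320.8] [-0.112  -0.0021  0.0559]
side 0.92 [338.9, 148.4, 362.7, 166.7] [-0.1118  0.002   0.0559]
tool axes in stand (cols x,y,z)
 [[ 0.007 -0.907  0.421]
 [-1.    -0.008  0.   ]
 [ 0.003 -0.421 -0.907]]
tip [-0.1528  0.0008  0.0457] F stand [-0.7 -0.2 -0.2]
```

Call:
servo_tool(deltas=[{"dx": 0.7, "dy": 4, "dz": -1, "rx": 0, "ry": 0, "rz": 0, "fingers": 1}, {"dx": 0.7, "dy": 4, "dz": -0.5, "rx": 0, "ry": 0, "rz": 0, "fingers": 1}, {"dx": 0.7, "dy": 4, "dz": 0.4, "rx": 0, "ry": 0, "rz": 0, "fingers": 1}, {"dx": 0.7, "dy": 4, "dz": 0.4, "rx": 0, "ry": 0, "rz": 0, "fingers": 1}, {"dx": 0.7, "dy": 4, "dz": 0.4, "rx": 0, "ry": 0, "rz": 0, "fingers": 1}, {"dx": 0.7, "dy": 4, "dz": 0.4, "rx": 0, "ry": 0, "rz": 0, "fingers": 1}])

```text
clock: 7.0
tcp_pos: [0.5177, -0.2318, 0.1118]
orientation: [-0.215, 0.973, -0.08, 0.019]
wrist_force: [-0.4, -0.9, 1.2]
finger_gap: -0.0005
```

```bash
python3 st.py
```

```text
7.0 [[-0.1597  0.0007  0.1118]] [-0.4 -0.9  1.2]
wrist 0.88 [203.5, 193.7, 303.4, 313.4] [-0.0987 -0.0065  0.0573]
side 0.6 [338.3, 153.7, 361.3, 170.0] [-0.0925  0.0072  0.0579]
side 0.5 [302.5, 161.5, 314.2, 190.8] [ 0.0191 -0.0664  0.0696]
tool axes in stand (cols x,y,z)
 [[ 0.006 -0.907  0.421]
 [-1.    -0.007 -0.   ]
 [ 0.003 -0.421 -0.907]]
tip [-0.1289  0.0007  0.0456] F stand [-0.9  0.3  1.2]
```

The force is now only about 1 N and the coil is rolling up the slope, so I'll continue.

Call:
servo_tool(deltas=[{"dx": 0.8, "dy": 4.9, "dz": 0.5, "rx": 0, "ry": 0, "rz": 0, "fingers": 1}, {"dx": 0.8, "dy": 4.9, "dz": 0.5, "rx": 0, "ry": 0, "rz": 0, "fingers": 1}, {"dx": 0.8, "dy": 4.9, "dz": 0.5, "rx": 0, "ry": 0, "rz": 0, "fingers": 1}, {"dx": 0.8, "dy": 4.9, "dz": 0.5, "rx": 0, "ry": 0, "rz": 0, "fingers": 1}, {"dx": 0.8, "dy": 4.9, "dz": 0.5, "rx": 0, "ry": 0, "rz": 0, "fingers": 1}, {"dx": 0.8, "dy": 4.9, "dz": 0.5, "rx": 0, "ry": 0, "rz": 0, "fingers": 1}, {"dx": 0.8, "dy": 4.9, "dz": 0.5, "rx": 0, "ry": 0, "rz": 0, "fingers": 1}, {"dx": 0.8, "dy": 4.9, "dz": 0.5, "rx": 0, "ry": 0, "rz": 0, "fingers": 1}])

```text
clock: 8.05
tcp_pos: [0.5241, -0.1925, 0.1157]
orientation: [-0.215, 0.973, -0.08, 0.019]
wrist_force: [-1.1, -0.3, 0.8]
finger_gap: -0.0002
```

```bash
python3 st.py
```

```text
8.05 [[-0.1198  0.0011  0.1157]] [-1.1 -0.3  0.8]
side 0.56 [332.0, 159.0, 357.3, 179.9] [-0.0549  0.0078  0.0619]
tool axes in stand (cols x,y,z)
 [[ 0.006 -0.907  0.422]
 [-1.    -0.006 -0.   ]
 [ 0.003 -0.422 -0.907]]
tip [-0.0891  0.0011  0.0495] F stand [-0.5  1.   0.8]
```

Call:
servo_tool(deltas=[{"dx": 0.8, "dy": 4.9, "dz": 0.5, "rx": 0, "ry": 0, "rz": 0, "fingers": 1}, {"dx": 0.8, "dy": 4.9, "dz": 0.5, "rx": 0, "ry": 0, "rz": 0, "fingers": 1}, {"dx": 0.8, "dy": 4.9, "dz": 0.5, "rx": 0, "ry": 0, "rz": 0, "fingers": 1}, {"dx": 0.8, "dy": 4.9, "dz": 0.5, "rx": 0, "ry": 0, "rz": 0, "fingers": 1}, {"dx": 0.8, "dy": 4.9, "dz": 0.5, "rx": 0, "ry": 0, "rz": 0, "fingers": 1}, {"dx": 0.8, "dy": 4.9, "dz": 0.5, "rx": 0, "ry": 0, "rz": 0, "fingers": 1}, {"dx": 0.8, "dy": 4.9, "dz": 0.5, "rx": 0, "ry": 0, "rz": 0, "fingers": 1}, {"dx": 0.8, "dy": 4.9, "dz": 0.5, "rx": 0, "ry": 0, "rz": 0, "fingers": 1}])

```text
clock: 9.1
tcp_pos: [0.5305, -0.1532, 0.1197]
orientation: [-0.215, 0.973, -0.08, 0.019]
wrist_force: [-0.2, -0.2, 0.5]
finger_gap: 0.0002
```

Call:
servo_tool(deltas=[{"dx": 0.8, "dy": 4.9, "dz": 0.6, "rx": 0, "ry": 0, "rz": 0, "fingers": 1}, {"dx": 0.8, "dy": 4.9, "dz": 0.6, "rx": 0, "ry": 0, "rz": 0, "fingers": 1}, {"dx": 0.8, "dy": 4.9, "dz": 0.5, "rx": 0, "ry": 0, "rz": 0, "fingers": 1}, {"dx": 0.8, "dy": 4.9, "dz": 0.5, "rx": 0, "ry": 0, "rz": 0, "fingers": 1}, {"dx": 0.8, "dy": 4.9, "dz": 0.5, "rx": 0, "ry": 0, "rz": 0, "fingers": 1}, {"dx": 0.8, "dy": 4.9, "dz": 0.5, "rx": 0, "ry": 0, "rz": 0, "fingers": 1}, {"dx": 0.8, "dy": 4.9, "dz": 0.5, "rx": 0, "ry": 0, "rz": 0, "fingers": 1}, {"dx": 0.8, "dy": 4.9, "dz": 0.5, "rx": 0, "ry": 0, "rz": 0, "fingers": 1}])

```text
clock: 9.9
tcp_pos: [0.5368, -0.1141, 0.1238]
orientation: [-0.215, 0.973, -0.08, 0.019]
wrist_force: [-0.1, 0.0, 0.2]
finger_gap: 0.0002
```

```bash
python3 st.py
```

```text
9.9 [[-0.0404  0.0018  0.1238]] [-0.1  0.   0.2]
wrist 0.59 [200.1, 186.5, 305.0, 315.4] [ 0.0207 -0.0072  0.0698]
side 0.95 [317.3, 177.7, 343.5, 196.1] [0.0293 0.0035 0.0707]
tool axes in stand (cols x,y,z)
 [[ 0.006 -0.907  0.422]
 [-1.    -0.006  0.   ]
 [ 0.003 -0.422 -0.907]]
tip [-0.0097  0.0018  0.0576] F stand [0.  0.1 0.2]
```

Call:
servo_tool(deltas=[{"dx": 0.8, "dy": 4.9, "dz": 0.5, "rx": 0, "ry": 0, "rz": 0, "fingers": 1}, {"dx": 0.8, "dy": 4.9, "dz": 0.5, "rx": 0, "ry": 0, "rz": 0, "fingers": 1}, {"dx": 0.8, "dy": 4.9, "dz": 0.5, "rx": 0, "ry": 0, "rz": 0, "fingers": 1}, {"dx": 0.8, "dy": 4.9, "dz": 0.5, "rx": 0, "ry": 0, "rz": 0, "fingers": 1}, {"dx": 0.8, "dy": 4.9, "dz": 0.5, "rx": 0, "ry": 0, "rz": 0, "fingers": 1}, {"dx": 0.7, "dy": 4, "dz": 0.4, "rx": 0, "ry": 0, "rz": 0, "fingers": 1}, {"dx": 0.5, "dy": 3, "dz": 0.3, "rx": 0, "ry": 0, "rz": 0, "fingers": 1}, {"dx": 0.5, "dy": 3, "dz": 0.3, "rx": 0, "ry": 0, "rz": 0, "fingers": 1}])

```text
clock: 10.95
tcp_pos: [0.5425, -0.0797, 0.1274]
orientation: [-0.215, 0.973, -0.079, 0.019]
wrist_force: [-0.9, -0.5, 0.4]
finger_gap: -0.0
```

```bash
python3 st.py
```

```text
10.95 [[-0.0056  0.0019  0.1274]] [-0.9 -0.5  0.4]
wrist 0.55 [200.6, 185.5, 305.7, 315.1] [ 0.0551 -0.0075  0.0734]
side 0.85 [311.9, 181.5, 336.8, 202.5] [ 0.0548 -0.0019  0.0734]
tool axes in stand (cols x,y,z)
 [[ 0.006 -0.907  0.421]
 [-1.    -0.007 -0.   ]
 [ 0.003 -0.421 -0.907]]
tip [0.0252 0.0019 0.0612] F stand [-0.6  0.8  0.4]
```

Call:
servo_tool(deltas=[{"dx": 0.4, "dy": 2, "dz": 0.2, "rx": 0, "ry": 0, "rz": 0, "fingers": 1}, {"dx": 0.4, "dy": 2, "dz": 0.2, "rx": 0, "ry": 0, "rz": 0, "fingers": 1}, {"dx": 0.4, "dy": 2, "dz": 0.2, "rx": 0, "ry": 0, "rz": 0, "fingers": 1}, {"dx": 0.4, "dy": 2, "dz": 0.2, "rx": 0, "ry": 0, "rz": 0, "fingers": 1}, {"dx": 0.4, "dy": 2, "dz": 0, "rx": 0, "ry": 0, "rz": 0, "fingers": 1}, {"dx": 0.4, "dy": 2, "dz": 0, "rx": 0, "ry": 0, "rz": 0, "fingers": 1}, {"dx": 0.2, "dy": 1.5, "dz": 0, "rx": 0, "ry": 0, "rz": 0, "fingers": 1}, {"dx": 0, "dy": 0, "dz": 0, "rx": 0, "ry": 0, "rz": 0, "fingers": 1}])

```text
clock: 12.0
tcp_pos: [0.5451, -0.0663, 0.1281]
orientation: [-0.215, 0.973, -0.079, 0.019]
wrist_force: [-0.2, -1.5, -0.4]
finger_gap: -0.0
```

```bash
python3 st.py
```

```text
12.0 [[0.0081 0.0017 0.1281]] [-0.2 -1.5 -0.4]
wrist 0.71 [184.7, 179.5, 282.7, 316.7] [ 0.0812 -0.0062  0.0741]
side 0.72 [306.0, 195.1, 330.9, 208.7] [ 0.0927 -0.0005  0.0741]
tool axes in stand (cols x,y,z)
 [[ 0.006 -0.907  0.422]
 [-1.    -0.007  0.   ]
 [ 0.003 -0.422 -0.907]]
tip [0.0389 0.0017 0.0619] F stand [-1.5 -0.  -0.4]
```

Call:
servo_tool(deltas=[{"dx": -3, "dy": -15, "dz": 5, "rx": 0, "ry": 0, "rz": 0, "fingers": 1}, {"dx": -3, "dy": -15, "dz": 30, "rx": 0, "ry": 0, "rz": 0, "fingers": 1}, {"dx": 0, "dy": 0, "dz": 45, "rx": -0.143, "ry": 0.0245, "rz": 0, "fingers": 1}, {"dx": 0, "dy": 0, "dz": 0, "rx": -0.143, "ry": 0.0245, "rz": 0, "fingers": 1}, {"dx": 20, "dy": 0, "dz": 0, "rx": -0.143, "ry": 0.0245, "rz": 0, "fingers": 1}, {"dx": 30, "dy": 0, "dz": 0, "rx": 0, "ry": 0, "rz": 0, "fingers": 1}, {"dx": 30, "dy": 0, "dz": 0, "rx": 0, "ry": 0, "rz": 0, "fingers": 1}, {"dx": 0, "dy": 0, "dz": 0, "rx": 0, "ry": 0, "rz": 0, "fingers": 1}])

```text
clock: 13.05
tcp_pos: [0.6221, -0.0974, 0.2082]
orientation: [0.0, 0.997, -0.081, 0.001]
wrist_force: [-0.5, 0.3, -0.8]
finger_gap: -0.0
```

```bash
python3 st.py
cat > kp.py <<'E'
from fit import *
def fin(a,R=.065,ex=0):
    d=.005+ .008*abs(np.sin(a))+.011*abs(np.cos(a))+ex
    return pt(p,[(.052-R*np.cos(a)-d*np.sin(a),-.052+R*np.sin(a)-d*np.cos(a),.143)])[0]
E
python3 - <<'E'
from kp import *
c,T,s=wrist();im=c['img'];P=[]
k=lambda a:(.052-.096*np.cos(a),-.052+.096*np.sin(a),.083)
P=[(.052,-.052,.083)]+[k(a) for a in(-.45,-.3)]+[(.086,.03,.068),(.086,-.03,.068)]
im=im.copy()
for u,v in proj(c,pt(p,P),T): cv2.drawMarker(im,(int(u),int(v)),(0,255,0),0,9,1)
save('w2',im)
print('tcp',s['tcp_pos']);print('start',fin(-.45,ex=.02).round(4))
for a in np.arange(-.45,1.61,.1):print(round(a,2),(fin(a)*1000).round(1),end=';')
E
```

```text
13.05 [[-0.0096 -0.0795  0.2082]] [-0.5  0.3 -0.8]
wrist 0.88 [158.7, 259.6, 228.2, 339.0] [ 0.0848 -0.0177  0.0741]
side 0.7 [306.9, 191.4, 331.6, 209.7] [ 0.0877 -0.0007  0.0741]
tool axes in stand (cols x,y,z)
 [[ 0.007 -1.    -0.   ]
 [-1.    -0.007 -0.003]
 [ 0.003  0.    -1.   ]]
tip [-0.0096 -0.0797  0.1352] F stand [ 0.2  0.5 -0.8]
tcp [ 0.61807798 -0.09704571  0.20807821]
start [ 0.6603 -0.0839  0.143 ]
-0.45 [641.1 -89.5 143. ];-0.35 [634.9 -92.8 143. ];-0.25 [628.2 -95.5 143. ];-0.15 [621.2 -97.4 143. ];-0.05 [613.9 -98.6 143. ];0.05 [607.3 -99.1 143. ];0.15 [601.2 -99.2 143. ];0.25 [595.1 -98.6 143. ];0.35 [588.8 -97.5 143. ];0.45 [582.7 -95.7 143. ];0.55 [576.6 -93.2 143. ];0.65 [570.6 -90.  143. ];0.75 [564.9 -86.2 143. ];0.85 [559.6 -81.7 143. ];0.95 [554.7 -76.5 143. ];1.05 [550.4 -70.8 143. ];1.15 [546.6 -64.5 143. ];1.25 [543.6 -57.8 143. ];1.35 [541.3 -50.6 143. ];1.45 [539.8 -43.2 143. ];1.55 [539.2 -35.5 143. ];
```

View pics/w2.png

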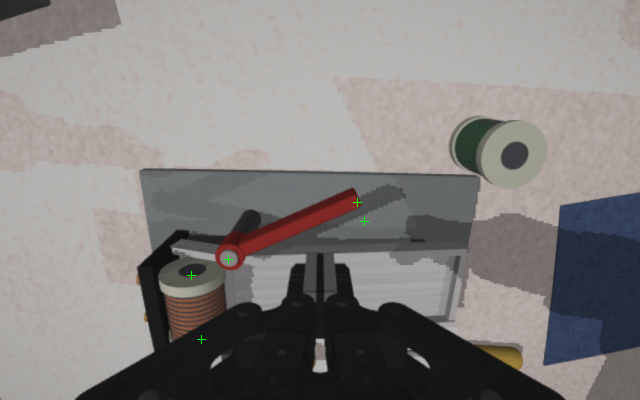

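The wrist view shows the coil seated against the black stop (flange at about (190,275)). The keeper tip is at (356,195), angle about -0.48. Next I'll go outside the keeper and come down.

Call:
servo_tool(deltas=[{"dx": 24, "dy": 7, "dz": 0, "rx": 0, "ry": 0, "rz": 0, "fingers": 1}, {"dx": 24, "dy": 7, "dz": 0, "rx": 0, "ry": 0, "rz": 0, "fingers": 1}, {"dx": 0, "dy": 0, "dz": -30, "rx": 0, "ry": 0, "rz": 0, "fingers": 1}, {"dx": 0, "dy": 0, "dz": -30, "rx": 0, "ry": 0, "rz": 0, "fingers": 1}, {"dx": 0, "dy": 0, "dz": -5, "rx": 0, "ry": 0, "rz": 0, "fingers": 1}, {"dx": 0, "dy": 0, "dz": 0, "rx": 0, "ry": 0, "rz": 0, "fingers": 1}])

```text
clock: 13.95
tcp_pos: [0.6658, -0.0825, 0.1423]
orientation: [-0.0, 0.997, -0.082, -0.002]
wrist_force: [0.2, -0.3, -0.4]
finger_gap: -0.0
```

Call:
servo_tool(deltas=[{"dx": -12, "dy": -3.5, "dz": 0, "rx": 0, "ry": 0, "rz": 0, "fingers": 1}, {"dx": -12.5, "dy": -3.5, "dz": 0, "rx": 0, "ry": 0, "rz": 0, "fingers": 1}, {"dx": -6, "dy": -3.3, "dz": 0, "rx": 0, "ry": 0, "rz": 0, "fingers": 1}, {"dx": -7, "dy": -2.7, "dz": 0, "rx": 0, "ry": 0, "rz": 0, "fingers": 1}, {"dx": -7, "dy": -1.9, "dz": 0, "rx": 0, "ry": 0, "rz": 0, "fingers": 1}, {"dx": -7, "dy": -1.2, "dz": 0, "rx": 0, "ry": 0, "rz": 0, "fingers": 1}, {"dx": -7, "dy": -0.5, "dz": 0, "rx": 0, "ry": 0, "rz": 0, "fingers": 1}, {"dx": -6, "dy": -0.1, "dz": 0, "rx": 0, "ry": 0, "rz": 0, "fingers": 1}])

```text
clock: 14.75
tcp_pos: [0.6021, -0.0993, 0.1432]
orientation: [0.0, 0.997, -0.082, 0.0]
wrist_force: [1.3, -0.2, 0.1]
finger_gap: -0.0001
```

Call:
servo_tool(deltas=[{"dx": -6.5, "dy": 0.6, "dz": 0, "rx": 0, "ry": 0, "rz": 0, "fingers": 1}, {"dx": -6.5, "dy": 1.1, "dz": 0, "rx": 0, "ry": 0, "rz": 0, "fingers": 1}, {"dx": -6, "dy": 1.8, "dz": 0, "rx": 0, "ry": 0, "rz": 0, "fingers": 1}, {"dx": -6, "dy": 2.5, "dz": 0, "rx": 0, "ry": 0, "rz": 0, "fingers": 1}, {"dx": -6, "dy": 3.2, "dz": 0, "rx": 0, "ry": 0, "rz": 0, "fingers": 1}, {"dx": -5.7, "dy": 3.8, "dz": 0, "rx": 0, "ry": 0, "rz": 0, "fingers": 1}, {"dx": -5.3, "dy": 4.5, "dz": 0, "rx": 0, "ry": 0, "rz": 0, "fingers": 1}, {"dx": -5, "dy": 5.2, "dz": 0, "rx": 0, "ry": 0, "rz": 0, "fingers": 1}])

```text
clock: 15.55
tcp_pos: [0.5551, -0.0762, 0.1431]
orientation: [0.0, 0.997, -0.082, -0.0]
wrist_force: [1.5, -0.6, 0.3]
finger_gap: -0.0
```

Call:
servo_tool(deltas=[{"dx": -4.5, "dy": 5.7, "dz": 0, "rx": 0, "ry": 0, "rz": 0, "fingers": 1}, {"dx": -3.9, "dy": 6.3, "dz": 0, "rx": 0, "ry": 0, "rz": 0, "fingers": 1}, {"dx": -3, "dy": 6.7, "dz": 0, "rx": 0, "ry": 0, "rz": 0, "fingers": 1}, {"dx": -2.3, "dy": 7.2, "dz": 0, "rx": 0, "ry": 0, "rz": 0, "fingers": 1}, {"dx": -1.5, "dy": 7.4, "dz": 0, "rx": 0, "ry": 0, "rz": 0, "fingers": 1}, {"dx": -0.3, "dy": 3.7, "dz": 0, "rx": 0, "ry": 0, "rz": 0, "fingers": 1}, {"dx": 0, "dy": 0, "dz": 0, "rx": 0, "ry": 0, "rz": 0, "fingers": 1}])

```text
clock: 16.25
tcp_pos: [0.5399, -0.039, 0.1431]
orientation: [0.0, 0.997, -0.081, -0.0]
wrist_force: [-0.2, 0.6, -0.8]
finger_gap: 0.0003
```

```bash
cat > ka.py <<'E'
from fit import *
def edge(n,c,T):
    # red pixels -> keeper top, to stand frame at z=.083
    im=c['img'].astype(int);m=(im[...,0]>90)&(im[...,1]<60)&(im[...,2]<60)
    ys,xs=np.nonzero(m)
    L=np.array([loc(atz(c,(x,y),.08,T))[0] for x,y in zip(xs,ys)])
    L=L[(abs(L[:,0]-.02)<.14)&(abs(L[:,1])<.16)]
    if len(L)<20: print(n,'few red',len(L));return
    d=L[:,:2]-[.052,-.052];r=np.hypot(*d.T);k=(r>.02)&(r<.1)
    v=d[k].mean(0);print(n,k.sum(),'angle',round(np.arctan2(v[1],-v[0]),3),'tip',L[np.argmax(r*(r<.11))].round(3))
c,T,s=wrist();edge('wrist',c,T)
for n in('scene','side'):c=read_camera(n);edge(n,c,None)
E
python3 st.py;python3 ka.py
```

```text
16.25 [[0.0341 0.0114 0.1431]] [-0.2  0.6 -0.8]
wrist 0.66 [433.6, 314.7, 640.0, 349.5] [-0.101   0.0637  0.057 ]
side 0.8 [310.0, 194.5, 333.6, 212.2] [0.0933 0.0092 0.0741]
side 0.29 [365.2, 100.0, 398.6, 122.1] [-0.3852 -0.0043  0.0273]
tool axes in stand (cols x,y,z)
 [[ 0.007 -1.    -0.   ]
 [-1.    -0.007  0.   ]
 [-0.     0.    -1.   ]]
tip [0.0341 0.0114 0.0701] F stand [ 0.6  0.3 -0.8]
wrist 2206 angle 1.577 tip [0.057 0.027 0.08 ]
scene 69 angle 1.627 tip [0.056 0.04  0.08 ]
side 169 angle 1.664 tip [0.059 0.041 0.08 ]
```

Call:
servo_tool(deltas=[{"dx": 0.3, "dy": 1.5, "dz": 0, "rx": 0, "ry": 0, "rz": 0, "fingers": 1}, {"dx": 0.3, "dy": 1.5, "dz": 0, "rx": 0, "ry": 0, "rz": 0, "fingers": 1}, {"dx": 0, "dy": 0, "dz": 0, "rx": 0, "ry": 0, "rz": 0, "fingers": 1}])

```text
clock: 16.95
tcp_pos: [0.5404, -0.0381, 0.1431]
orientation: [0.002, 0.997, -0.082, -0.0]
wrist_force: [-2.2, -7.1, 0.0]
finger_gap: 0.0001
```

A 7 N reaction means the keeper is at its limit. I'll back off and lift clear.

Call:
servo_tool(deltas=[{"dx": -1, "dy": -6, "dz": 0, "rx": 0, "ry": 0, "rz": 0, "fingers": 1}, {"dx": -3, "dy": -18, "dz": 0, "rx": 0, "ry": 0, "rz": 0, "fingers": 1}, {"dx": -3, "dy": -20, "dz": 15, "rx": 0, "ry": 0, "rz": 0, "fingers": 1}, {"dx": 0, "dy": -20, "dz": 45, "rx": 0, "ry": 0, "rz": 0, "fingers": 1}, {"dx": -20, "dy": 0, "dz": 45, "rx": 0, "ry": 0, "rz": 0, "fingers": 1}, {"dx": -40, "dy": 0, "dz": 25, "rx": 0, "ry": 0, "rz": 0, "fingers": 1}, {"dx": -45, "dy": 0, "dz": 0, "rx": 0, "ry": 0, "rz": 0, "fingers": 1}, {"dx": 0, "dy": 0, "dz": 0, "rx": 0, "ry": 0, "rz": 0, "fingers": 1}])

```text
clock: 17.75
tcp_pos: [0.4236, -0.0992, 0.2732]
orientation: [-0.001, 0.997, -0.082, -0.002]
wrist_force: [0.5, 0.5, 0.4]
finger_gap: 0.0001
```

```bash
python3 st.py;python3 ka.py
python3 - <<'E'
from h import *
a=cv2.resize(read_camera('side')['img'][120:270,240:400],(400,375),interpolation=cv2.INTER_CUBIC)
b=cv2.resize(read_camera('scene')['img'][160:285,225:358],(400,375),interpolation=cv2.INTER_CUBIC)
save('end',np.hstack([a,b]))
E
```

```text
17.75 [[-0.0448  0.1159  0.2732]] [0.5 0.5 0.4]
wrist 0.6 [120.3, 0.8, 189.5, 89.3] [ 0.0838 -0.0059  0.0741]
side 0.73 [306.7, 195.1, 332.3, 213.0] [0.098  0.005  0.0741]
tool axes in stand (cols x,y,z)
 [[ 0.005 -1.     0.001]
 [-1.    -0.005  0.004]
 [-0.004 -0.001 -1.   ]]
tip [-0.0447  0.1162  0.2002] F stand [ 0.6 -0.4  0.4]
wrist 1051 angle 1.592 tip [0.05  0.041 0.08 ]
scene 69 angle 1.629 tip [0.056 0.04  0.08 ]
side 162 angle 1.674 tip [0.059 0.041 0.08 ]
```

View pics/end.png

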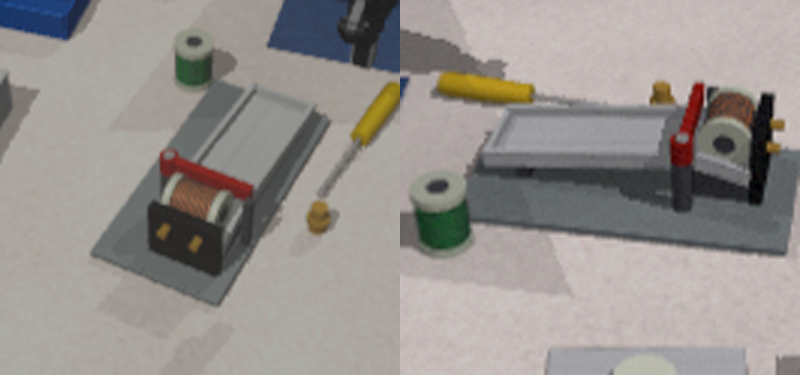

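Both views show the coil in the seat against the stop, with the red keeper square across the gutter behind it. The arm is clear and the neighbouring objects are unmoved.

```bash
python3 -c "
from workcell import job;print(job.hand_in())"
```

```text
the job is handed in; nothing more can be done
None
```

The coil is in the seat against the black stop and the red keeper lies across the gutter behind it. I handed the job in at about 18 s of the 56 s allowed; no verdict is reported.

- **Coil:** My first push, with the finger upright, jammed at about 20 N because the fingertip stuck to the winding and was dragged upward. I backed off, and the coil rolled about 10 mm back to the lip. I then tilted the tool 25° so the tip pushed below the coil's centre. It rolled up at 50 mm/s or less with about 1 N, and ran over the crest into the seat by itself.
- **Keeper:** I swung it from about -0.45 rad to its limit, where it pushed back with about 7 N. I then lifted the arm clear.

**Last checks:**
- **Position along the gutter:** After the coil was seated, readings ran from 84 to 98 mm. The window is 79 to 92 mm. The 93 mm and 98 mm readings came from the side camera and assumed too great a coil height (74 mm instead of 68 mm), which pushes them high. Both final views show the coil against the stop.
- **Keeper angle:** The three cameras read 1.59, 1.63 and 1.67 rad. All are slightly past the 1.57 limit, which fits the keeper being fully across plus measuring error.
- **Everything else:** The wrist force was about zero, so the robot was touching nothing. The spare coil, adapter and screwdriver looked unmoved in the final views. I did not re-measure the mouse, microphone, mug and jar, but the arm never went down near them.

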